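Beads into the red jar, red jar to the front

ROBOT

A 7-joint arm with a two-finger parallel gripper is mounted at the origin on the work surface. World frame = base frame: x ahead of the robot, y to its left, z up, the work surface at z = 0. Lengths are in mm, angles in rad, forces in N, time in s.
With the tool pointing down it reaches from about 400 to 900 mm from the base axis. Payload 5.6 kg.
Tool frame: the origin (TCP) lies on the centre line of the jaws, within the pads' length; the fingertips stand 25 mm ahead of it and the grasp point (between the pads) lies 6 mm ahead of it (nose_length is the distance from the TCP to the fingertips, in mm); z points along the fingers, y is the direction in which the jaws open and shut (so a half turn about z gives the same grasp; the last joint's range is limited). The gripper opens to 92 mm and grips with 3 to 60 N. Pads are 20 mm wide; open, the fingers measure 128 mm over their backs; the gripper's body (75 mm by 189 mm) begins 69 mm behind the grasp point.
Start: joints at [1.287, 0.468, -0.012, 1.603, 0.006, 1.071, -0.056], TCP at [154.97, -631.263, 239.592] pointing down, gripper open.
Joint ranges: [-2.53, 2.53], [-0.31, 2.02], [-1.57, 1.55], [0.28, 2.44], [-1.29, 4.43], [0.15, 1.84], [-2.92, 2.92]. Speed limits (rad/s): [2.57, 2.57, 3.14, 3.14, 3.14, 3.14, 3.14].

INTERFACE

Orientations are given as a unit quaternion [w, x, y, z].
In Python, from rig import read_state, camera, calibration, finish_job, nose_length gives the robot as it stands.
- The arm moves only by the shell command python3 -m creep 'ROWS' [FORCE]. ROWS is text: rows parted by semicolons, each of 7 numbers parted by spaces: the shift along the tool's x, y, z in cm, then the turn, a rotation vector about the tool's x, y, z in rad, then the opening, from -1 (shut) to 1 (fully open). In form: x y z ax ay az hand; .... A call has 1 to 8 rows; each row shifts and turns the commanded pose from where the row before left it, along the tool's axes as they then stand; what a row does not reach is not made up. A row lasts 1/10 s, in which the tool goes at most 50 mm and 8.59 degrees, less where a joint would pass 70% of its speed; a pose out of reach is approached as far as the arm can. A call is refused whole if a number of a shift passes 5 or a number of a turn 0.15, either way. A call with a gripper value outside its range is refused whole. The fingers move at their own pace and stop on an object; FORCE is the grip in N (left out, the last holds). Time passes only in rows, so rows that do not move let the fingers close. It gives the time, the measured TCP pose, the force and the opening at its end, in the units of the state.
- read_state(): the state, without advancing time (a new reading comes with each control period).
- camera(name): name is "scene" or "side" or "wrist"; returns (picture, depth): 400x640x3 uint8, red, green, blue; 400x640 float32, mm along the optical axis (not along the pixel's ray), 0 where there is no reading.
- calibration(name): a dict with "fx", "fy", "cx", "cy" (pixels), "k1" (the pictures are not rectified: a ray, as slopes to the right and down, at radius r is drawn at 1 + k1 r^2 times it, then the intrinsics apply), "world_from_camera" (4x4, takes a point from camera to world coordinates); the wrist camera has in their place "mount" (4x4, takes a point from camera to tool coordinates, whose origin is the TCP and whose axes are the flange's). Camera axes: x right, y up, looking along -z (the intrinsics and any distortion apply to the point x, -y, -z); pixel columns grow to the right and rows downward; lengths in mm; the calibration is good to about 2 mm. A picture is of the moment at which its call begins: read the wrist's pose just before it. calibration takes no time and is no camera call.
- finish_job(): hands the job in, once; it reports no verdict.
The state is a dict: "t": time; "q": joint angles; "qvel": joint speeds; "joint_efforts": joint torques, N m; "ee_pos": TCP position; "orientation": TCP orientation; "ft_force": force on the tool from outside, world axes, zero at the start; "torque": the same for the moment, N m; "opening": finger opening in mm.
Only numpy, scipy, OpenCV 4.12 (cv2) and the standard library are available. Lean on these libraries where they do the work, as an engineer would, in place of code of your own. Each camera call takes 0.05 s, during which the arm holds its last target.

TASK

Pick up the scoop of four loose jade beads by its bridge handle, tip all the beads into the red jar of the pocket carousel, and set the empty scoop back upright on the bench. Then take hold of the carousel's steel post, turn the carousel until the red jar faces front, in line with the blue pointer, and finish while still gripping the post and holding the carousel still there. Leave the car key, the compass and the glasses case where they lie.

Things in the scene. Friction and masses are not known exactly. Their poses are not given: they have to be found in the camera images.
- stand: Fixed round steel stand of the carousel, 200 mm across, 14 mm high. Origin: underside centre, on the turning axis, at bench height; z up. A flat blue pointer (8 mm high, 26 mm wide with a pointed tip, reaching 210 mm from the axis) sticks out along the stand's own -x axis: that way is the carousel's front. It points roughly to the robot.
- carousel (a joint): Turn of the carousel (rad, counter-clockwise from above positive, no end stops, turns lightly either way, stays where left). 0 or any whole turn: red jar over the pointer; starts over 1 rad off. A glossy black disc, 264 mm across, top 26 mm above the bench, carries three open jars 120 degrees apart, one red, two white, centres 80 mm from the axis, 88 mm across, rims 76 mm above the bench.
- red_jar (a point): Centre of the inner floor of the red jar, 80 mm from the turning axis, 30 mm above the bench; the rim is 46 mm above this point, inside diameter 74 mm at the floor and 80 mm at the rim.
- post: Upright round steel post on the disc, 16 mm diameter, for turning the carousel by hand; it spins freely in place about its own length, like a crank grip. It stands 105 mm from the axis, exactly opposite the red jar. Its foot (origin) is 26 mm above the bench, its top 146 mm above the bench, so it rises 70 mm above the jar rims.
- post_top (a point): Centre of the top end of the steel post, 146 mm above the bench.
- scoop: Loose grey scoop, about 160 g, 110 mm long (x), walls 30 to 43 mm above the bench. Origin: underside centre; z up, flat underside from x = -33 to 55 mm. Open mouth at its own -x end; the floor falls 8 degrees from mouth to back wall, so the beads lie at the back. Pouring edge: x = -55 mm, 20 mm above the underside, 52 mm wide. Tipping the mouth down by 25 to 30 degrees empties it.
- scoop_bar (a point): Middle of the black bar of the scoop's bridge handle, 90 mm above the scoop's underside, over its centre. The bar runs along the scoop's y (across the scoop), 16 mm wide in x, from 80 to 100 mm above the underside, 58 mm free length between two steel uprights; what lies under it stays below 45 mm.
- bead0_center (a point): Centre of a loose green jade bead, 20 mm diameter, 14 g, which rolls easily; one of four in the scoop.
- bead1_center (a point): Centre of a loose green jade bead, 20 mm diameter, 14 g, which rolls easily; one of four in the scoop.
- bead2_center (a point): Centre of a loose green jade bead, 20 mm diameter, 14 g, which rolls easily; one of four in the scoop.
- bead3_center (a point): Centre of a loose green jade bead, 20 mm diameter, 14 g, which rolls easily; one of four in the scoop.
- car_key: Bystander: chrome car key, body 55 x 34 x 12 mm with a 45 mm blade along +x; origin under the middle of the body.
- compass: Bystander: round brass compass with a white dial, 60 mm across, 14 mm high; origin underside centre.
- glasses_case: Bystander: dark blue glasses case, 62 x 165 x 42 mm high, long side along y; origin underside centre.
Not all that is in view belongs to the job. Several things look just like the scoop: the one meant starts farthest to the robot's left.

How it is judged (in metres and radians):
On the way, in this order (a step that is already met when the one before it is completed fails the run):
1. all four beads lie in the red jar while the scoop is still held above the bench (horizontal distance between each of bead0_center, bead1_center, bead2_center, bead3_center and red_jar below 0.04 m and height (world z) of bead0_center between 0.03 and 0.078 m and height (world z) of bead1_center between 0.03 and 0.078 m and height (world z) of bead2_center between 0.03 and 0.078 m and height (world z) of bead3_center between 0.03 and 0.078 m and height (world z) of scoop above 0.04 m), for 0.1 s.
2. the scoop stands upright on the bench again, let go (height (world z) of scoop below 0.012 m and angle between scoop's own z axis and vertical below 0.12 rad and contact force between the fingers and scoop below 0.1 N and linear speed of scoop below 0.03 m/s), for 0.1 s.
At the end, for the whole second after the job is handed in: All four beads lie in the red jar; the scoop stands upright on the bench, at rest; the red jar faces front, its centre within 11 mm (8 degrees) of the pointer's line; the carousel is still (under 0.06 rad/s) and the fingers are still on the post with more than 1 N (horizontal distance between each of bead0_center, bead1_center, bead2_center, bead3_center and red_jar below 0.04 m and height (world z) of bead0_center between 0.03 and 0.078 m and height (world z) of bead1_center between 0.03 and 0.078 m and height (world z) of bead2_center between 0.03 and 0.078 m and height (world z) of bead3_center between 0.03 and 0.078 m and height (world z) of scoop between -0.01 and 0.012 m and angle between scoop's own z axis and vertical below 0.12 rad and linear speed of scoop below 0.03 m/s and x of red_jar in the frame of stand below -0.06 m and y of red_jar in the frame of stand between -0.011 and 0.011 m and velocity of joint carousel between -0.06 and 0.06 rad/s and contact force between the fingers and post above 1 N); the arm keeps its last pose, push and grip.
It fails at once if the car key is shifted by more than 30 mm (distance of car_key from where it was at the start of the episode above 0.03 m).
It fails at once if the compass is shifted by more than 30 mm (distance of compass from where it was at the start of the episode above 0.03 m).
It fails at once if the glasses case is shifted by more than 30 mm (distance of glasses_case from where it was at the start of the episode above 0.03 m).
It also fails if it takes over 72 s, if anything falls off the work surface, if the arm or the gripper's body presses on something with over 40 N, if the wrist force passes 120 N, or if a joint passes its speed limit or range.

## Working session

There is one attempt and no reset: what is moved stays moved. The work goes in short steps, Python scripts to look and compute and a shell command to move; the robot and the scene stay as the last step left them, time stands still between calls to the robot, and variables do not carry over. Pictures are saved under pics/ and viewed, and the job is handed in when it is done.

```bash
ls; mkdir -p pics; cat > h.py <<'E'
import numpy as np,cv2
from rig import read_state,camera,calibration,nose_length
from scipy.spatial.transform import Rotation as R
def Rq(q): return R.from_quat([q[1],q[2],q[3],q[0]])
def wfc(name,st=None):
    c=calibration(name)
    if name!='wrist': return c,np.array(c['world_from_camera'])
    T=np.eye(4);T[:3,:3]=Rq(st['orientation']).as_matrix();T[:3,3]=st['ee_pos']
    return c,T@np.array(c['mount'])
def ray(c,T,uv):
    K=np.array([[c['fx'],0,c['cx']],[0,c['fy'],c['cy']],[0,0,1.]])
    p=cv2.undistortPoints(np.array(uv,float).reshape(-1,1,2),K,np.array([c['k1'],0,0,0.])).reshape(-1,2)
    d=np.c_[p[:,0],-p[:,1],-np.ones(len(p))]
    return T[:3,3],d@T[:3,:3].T
def onplane(c,T,uv,z):
    o,d=ray(c,T,uv); return o+d*((z-o[2])/d[:,2])[:,None]
def cloud(c,T,depth):
    v,u=np.nonzero(depth>0); o,d=ray(c,T,np.c_[u,v]); return u,v,o+d*depth[v,u][:,None]
def snap(name,tag):
    st=read_state(); im,dp=camera(name); c,T=wfc(name,st)
    cv2.imwrite(f'pics/{tag}.png',im[:,:,::-1]); np.savez(f'pics/{tag}.npz',im=im,dp=dp,T=T); return im,dp,c,T
def load(name,tag):
    z=np.load(f'pics/{tag}.npz'); return z['im'],z['dp'],calibration(name),z['T']
E
python3 - <<'E'
from h import *
for n in('scene','side'): snap(n,n+'0')
s=read_state();print(s);print(nose_length if not callable(nose_length) else nose_length())
for n in('scene','side','wrist'):print(calibration(n))
E
```

```text
pics
{'t': 0.1, 'q': array([ 1.28701311,  0.46830696, -0.01160339,  1.60348602,  0.00597883,
        1.07139355, -0.05627543]), 'qvel': array([ 3.97935419e-04, -3.42656140e-03, -2.22217054e-03, -1.02499434e-03,
       -2.02656672e-04,  4.11407361e-04, -8.15337186e-05]), 'joint_efforts': array([ 1.24912742e-03, -5.21642590e+01, -1.24778415e-02, -2.44364405e+01,
       -5.68543235e-02,  1.40714596e-02,  3.60991987e-05]), 'ee_pos': array([ 154.83469653, -630.81220477,  238.74281881]), 'orientation': array([-7.66898307e-04,  9.92764366e-01,  1.20076253e-01, -1.40320093e-04]), 'ft_force': array([ 0.0024198 , -0.31843513, -0.4653201 ]), 'torque': array([-0.02906869, -0.01357304,  0.05552258]), 'opening': 91.95330079407967}
25.0
{'fx': 471.2565944546086, 'fy': 471.2565944546086, 'cx': 314.4568569789414, 'cy': 203.7312060533891, 'k1': -0.08628278763222484, 'world_from_camera': array([[ 3.15852928e-01, -6.63883497e-01,  6.77861069e-01,
         1.28315009e+03],
       [ 9.48757157e-01,  2.13583421e-01, -2.32899078e-01,
        -3.75768702e+02],
       [ 9.83796822e-03,  7.16687396e-01,  6.973
[... 398 characters left out ...]
e-01, -7.44690864e-01,
        -9.53362315e+02],
       [-9.29010623e-03,  7.51747645e-01,  6.59385451e-01,
         8.46867959e+02],
       [ 0.00000000e+00,  0.00000000e+00,  0.00000000e+00,
         1.00000000e+00]])}
{'fx': 322.6089977769447, 'fy': 322.6089977769447, 'cx': 317.6199493689246, 'cy': 194.99710021604153, 'k1': 0.00495462415740044, 'mount': array([[-8.33348532e-04,  9.67243025e-01,  2.53850814e-01,
         7.17205303e+01],
       [ 9.99998912e-01,  1.11499827e-03, -9.65632791e-04,
        -1.24158027e-01],
       [-1.21704480e-03,  2.53849733e-01, -9.67242902e-01,
        -1.44619648e+02],
       [ 0.00000000e+00,  0.00000000e+00,  0.00000000e+00,
         1.00000000e+00]])}
```

View pics/scene0.png

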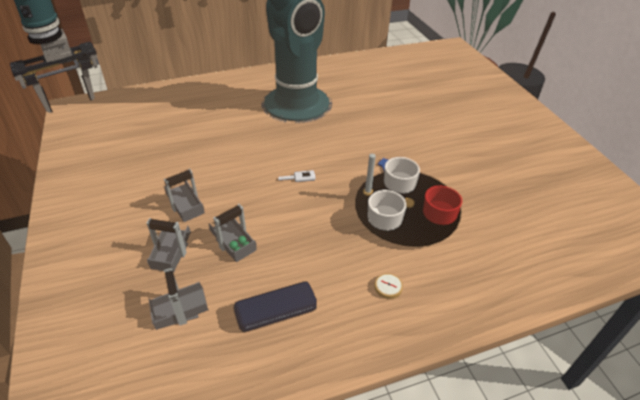

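View pics/side0.png

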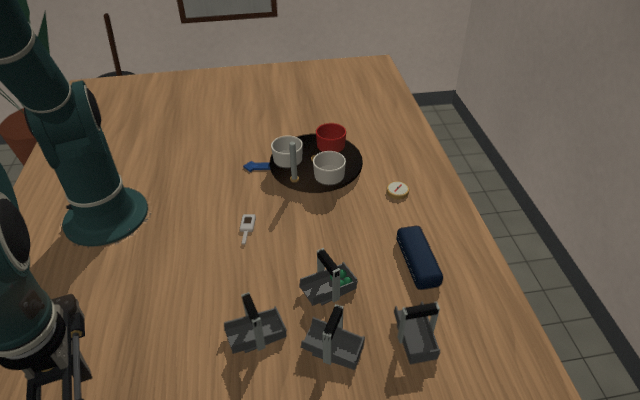

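Scoop candidates in scene0: (184,195), (168,243), (233,233) and (177,305). Image-right is the robot's left (+y), so (233,233) is the farthest left, and it is the only one holding green beads. I'll measure it and check an enlarged crop.

```bash
python3 - <<'E'
from h import *
for n in('scene','side'):
    im,dp,c,T=load(n,n+'0')
    u,v,P=cloud(c,T,dp); z=P[:,2]
    XY=np.zeros(dp.shape+(3,));XY[v,u]=P
    hsv=cv2.cvtColor(im,cv2.COLOR_RGB2HSV)
    def rep(nm,m,zlo,zhi):
        m=m&(XY[...,2]>zlo)&(XY[...,2]<zhi)
        k,l,s,ce=cv2.connectedComponentsWithStats(m.astype(np.uint8))
        for i in range(1,k):
            if s[i,4]>12:
                p=XY[l==i]; print(n,nm,s[i,4],ce[i].round(1),p.mean(0).round(1),'min',p.min(0).round(0),'max',p.max(0).round(0))
    H,S,V=[hsv[...,i].astype(int) for i in range(3)]
    rep('red',((H<8)|(H>172))&(S>150)&(V>60),40,90)
    rep('green',(H>45)&(H<85)&(S>80),5,60)
    rep('blue',(H>105)&(H<125)&(S>150)&(V>80),0,20)
    rep('z80-110',np.ones(H.shape,bool),82,108)
    rep('post',np.ones(H.shape,bool),115,155)
    crop=im[195:270,140:260] if n=='scene' else im[240:370,215:450]
    cv2.imwrite(f'pics/crop_{n}.png',cv2.resize(crop,None,fx=3.3,fy=3.3,interpolation=2)[:,:,::-1])
E
```

```text
scene red 871 [441.8 202.7] [618.7 174.4  60.6] min [572. 131.  40.] max [663. 218.  79.]
scene green 43 [242.9 239.6] [ 556.9 -298.2   25.8] min [ 546. -306.   19.] max [ 572. -290.   31.]
scene green 43 [234.3 244.8] [ 566.1 -320.2   25.7] min [ 555. -327.   17.] max [ 578. -314.   31.]
scene z80-110 1144 [175.4  12.5] [-649.7 -307.2   95. ] min [-665. -655.   82.] max [-633.   63.  108.]
scene z80-110 214 [624.2   8. ] [-206.2 1587.7   93.9] min [-330. 1574.   82.] max [-103. 1602.  108.]
scene z80-110 16 [53.6  5.6] [-925.4 -803.5   95. ] min [-949. -807.   84.] max [-895. -800.  105.]
scene z80-110 37 [551.9  15.6] [-196.3 1161.5   95.3] min [-213. 1150.   82.] max [-184. 1174.  108.]
scene z80-110 269 [19.2 49.3] [-524.1 -891.2   94.5] min [-533. -964.   82.] max [-514. -818.  108.]
scene z80-110 317 [296.   84.7] [ 50.  -17.1  96. ] min [-13. -72.  82.] max [ 71.  64. 108.]
scene z80-110 297 [178.2 177.6] [ 377.3 -411.2   95.2] min [ 358. -447.   82.] max [ 391. -376.  104.]
scene z80-110 54 [369.9 172.6] [501.3  34.   95.4] min [495.  27.  82.] max [506.  44. 108.]
scene z80-
[... 2348 characters left out ...]
[ 552. -284.  103.]
side z80-110 325 [250.5 309.3] [ 372.3 -413.9   96.3] min [ 355. -444.   82.] max [ 389. -375.  102.]
side z80-110 408 [420.3 310.4] [ 685.6 -463.9   94.5] min [ 652. -472.   82.] max [ 721. -452.  102.]
side z80-110 367 [332.4 322.7] [ 519.4 -465.4   96. ] min [ 497. -495.   82.] max [ 543. -427.  102.]
side post 1320 [591.3  39. ] [1639.9  552.1  134.7] min [1629.  249.  115.] max [1651.  983.  155.]
side post 54 [26.4 12.3] [-529.1 1189.   136.5] min [-541. 1154.  115.] max [-511. 1209.  154.]
side post 76 [292.2 147.6] [496.2  33.5 132.8] min [488.  26. 115.] max [504.  43. 146.]
side post 786 [ 92.5 186.8] [ 19.7 -47.9 135.1] min [-56. -68. 115.] max [ 65.  19. 155.]
```

View pics/crop_side.png

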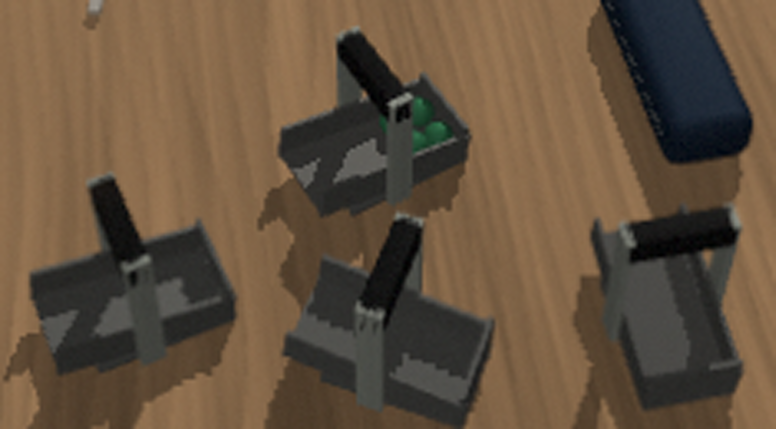

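The crop confirms it: the upper scoop, at side px (344,278), is the only one with green beads, and it also has the largest y. Next I need the precise bar direction, the carousel axis and the pointer.

```bash
python3 - <<'E'
from h import *
pts=[]
for n in('scene','side'):
    im,dp,c,T=load(n,n+'0')
    u,v,P=cloud(c,T,dp)
    s=(P[:,2]>96)&(P[:,2]<104)&(abs(P[:,0]-535)<60)&(abs(P[:,1]+320)<50)
    q=P[s]; r=cv2.minAreaRect(q[:,:2].astype(np.float32)); print(n,'bar top',q.mean(0),r)
    w,V=np.linalg.eigh(np.cov(q[:,:2].T)); print('dir',np.degrees(np.arctan2(V[1,1],V[0,1])))
    # scoop body outline
    s=(P[:,2]>8)&(P[:,2]<50)&(abs(P[:,0]-535)<75)&(abs(P[:,1]+320)<60)
    print('body',cv2.minAreaRect(P[s][:,:2].astype(np.float32)))
    # red jar rim: top band
    hsv=cv2.cvtColor(im,cv2.COLOR_RGB2HSV)[v,u].astype(int)
    red=((hsv[:,0]<8)|(hsv[:,0]>172))&(hsv[:,1]>150)&(hsv[:,2]>60)
    s=red&(P[:,2]>72)&(P[:,2]<81); q=P[s][:,:2]
    A=np.c_[2*q,np.ones(len(q))]; x=np.linalg.lstsq(A,(q**2).sum(1),rcond=None)[0]; print('red rim',x[:2],np.sqrt(x[2]+x[0]**2+x[1]**2),len(q))
    bl=(hsv[:,0]>100)&(hsv[:,0]<128)&(hsv[:,1]>140)&(P[:,2]>3)&(P[:,2]<14)&(abs(P[:,0]-400)<80)&(abs(P[:,1]-130)<70)
    q=P[bl][:,:2]
    if len(q)>10:
        d=np.linalg.norm(q-[565.5,114.6],axis=1); print('tip',q[d.argmax()],d.max(),'mean',q.mean(0),len(q),cv2.minAreaRect(q.astype(np.float32)))
        a=np.degrees(np.arctan2(q[:,1]-114.6,q[:,0]-565.5))%360; print('ang',a.mean(),a.min(),a.max(), a[d>195])
    # disc top
    s=(hsv[:,2]<60)&(P[:,2]>20)&(P[:,2]<32)&(np.linalg.norm(P[:,:2]-[565,115],axis=1)<150)
    h=cv2.convexHull(P[s][:,:2].astype(np.float32)); print('disc',cv2.minEnclosingCircle(h),P[s][:,2].mean())
    s=(P[:,2]>80)&(P[:,2]<150)&(np.linalg.norm(P[:,:2]-[498,34],axis=1)<25)
    print('post',P[s].mean(0))
E
```

```text
scene bar top [ 536.0037772  -320.41204877   99.88208232] ((535.0546264648438, -320.24066162109375), (18.589210510253906, 69.08348846435547), 21.947307586669922)
dir 111.92849191012638
body ((535.97802734375, -319.404052734375), (114.46875762939453, 70.93311309814453), 16.138586044311523)
red rim [618.2545614  175.01169532] 41.9186929780276 194
disc ((568.7755737304688, 113.4761962890625), 129.68035888671875) 26.189756595263262
post [500.95605473  34.13893198 117.88559477]
side bar top [ 533.4301594  -319.22954797   98.66050558] ((533.27197265625, -317.85650634765625), (17.275697708129883, 69.8522720336914), 21.398649215698242)
dir 111.93572275526886
body ((534.1376953125, -319.3016052246094), (112.39514923095703, 70.2705078125), 22.074081420898438)
red rim [616.93000729 176.47204207] 41.76025586841073 101
tip [361.64188343 143.86327254] 205.94773805994737 mean [396.40119523 135.17281701] 139 ((397.23577880859375, 138.33016967773438), (70.96829986572266, 34.90901565551758), 1.0720137357711792)
ang 173.0747667400767 167.4122718823496 178.14672286550774 [169.83928266 168.73839626 171.56595771 171.6653467  171.69929364
 171.83115183 172.93460953 171.46035422 172.56027635 174.32191766
 174.86826464 173.99844696 174.63259091 175.63857106 175.63172503]
disc ((562.8743896484375, 115.25052642822266), 133.86801147460938) 24.862040743004755
post [496.06980907  33.22836397 116.35422324]
```

```bash
cat >> h.py <<'E'
def delta(target,yaw_y=None,tilt=0):
    """shift to target TCP (tool axes, cm) and turn vector to pose with tool y azimuth yaw_y deg, tilted by tilt deg about tool x"""
    s=read_state(); M=Rq(s['orientation']); p=np.array(s['ee_pos'])
    print('t',round(s['t'],2),'p',p.round(1),'tooly az',np.degrees(np.arctan2(M.as_matrix()[1,1],M.as_matrix()[0,1])).round(1),'tilt(z.)',M.as_matrix()[:,2].round(3),'F',np.round(s['ft_force'],1),'open',round(s['opening'],1),'q',np.round(s['q'],2))
    if target is not None: print('shift cm',(M.inv().apply(np.array(target)-p)/10).round(2))
    if yaw_y is not None:
        a=np.radians(yaw_y); y=np.array([np.cos(a),np.sin(a),0]); z=np.array([0,0,-1.]); x=np.cross(y,z)
        G=R.from_matrix(np.c_[x,y,z])*R.from_rotvec([np.radians(tilt),0,0]); print('turn',(M.inv()*G).as_rotvec().round(3))
E
python3 -m creep '4.9 -2.35 0 0 0 0 1;4.9 -2.35 0 0 0 0 1;4.9 -2.35 0 0 0 0 1;4.9 -2.35 0 0 0 0 1;4.9 -2.35 0 0 0 0 1;4.9 -2.35 0 0 0 0 1;4.9 -2.35 0 0 0 0 1;4.9 -2.35 0 0 0 -.1 1' 20
python3 -m creep '0 0 0 0 0 -.15 1;0 0 0 0 0 -.15 1;0 0 0 0 0 -.15 1;0 0 0 0 0 -.15 1;0 0 0 0 0 -.15 1;0 0 0 0 0 -.15 1;0 0 0 0 0 -.15 1;0 0 0 0 0 -.15 1'
python3 -c "
from h import *
delta([534.5,-319.7,96],22)"
```

```text
t: 0.9
ee_pos: [465.1, -375.7, 239.4]
orientation: [-0.0, 0.985, 0.17, -0.0]
ft_force: [-0.3, -1.0, -0.1]
opening: 92.1
t: 1.7
ee_pos: [463.7, -377.2, 239.1]
orientation: [-0.0, 0.716, 0.699, -0.0]
ft_force: [0.5, 0.4, -0.0]
opening: 91.8
t 1.7 p [ 463.7 -377.2  239.1] tooly az -1.4 tilt(z.) [-0.001  0.001 -1.   ] F [ 0.5  0.4 -0. ] open 91.8 q [ 0.94  0.42 -0.4   1.71  0.19  1.05  0.45]
shift cm [ 5.91  6.95 14.31]
turn [-0.001 -0.001 -0.408]
```

```bash

python3 -m creep '0 0 0 0 0 -.14 1;0 0 0 0 0 -.14 1;0 0 0 0 0 -.13 1;1.3 4.3 0 0 0 0 1;1.4 4.4 0 0 0 0 1;0 0 0 0 0 0 1'
python3 - <<'E'
from h import *
delta([534.5,-319.7,96],22)
im,dp,c,T=snap('wrist','w1')
u,v,P=cloud(c,T,dp)
s=(P[:,2]>92)&(P[:,2]<106)&(np.linalg.norm(P[:,:2]-[534,-320],axis=1)<60)
q=P[s];print(q.mean(0),cv2.minAreaRect(q[:,:2].astype(np.float32)))
w,V=np.linalg.eigh(np.cov(q[:,:2].T)); print('dir',np.degrees(np.arctan2(V[1,1],V[0,1])))
E
```

```text
t: 2.3
ee_pos: [539.5, -313.3, 239.5]
orientation: [0.0, 0.557, 0.83, 0.003]
ft_force: [0.4, 0.1, 1.2]
opening: 91.9
t 2.3 p [ 539.5 -313.3  239.5] tooly az 22.3 tilt(z.) [ 0.003  0.004 -1.   ] F [0.4 0.1 1.2] open 91.9 q [ 0.85  0.48 -0.5   1.65  0.25  1.08  0.66]
shift cm [-0.44 -0.76 14.35]
turn [ 0.004 -0.003  0.005]
[ 533.43429858 -315.8338648    99.27824378] ((534.1615600585938, -317.266357421875), (15.807435035705566, 68.33627319335938), 21.639503479003906)
dir 111.34167268229731
```

View pics/w1.png

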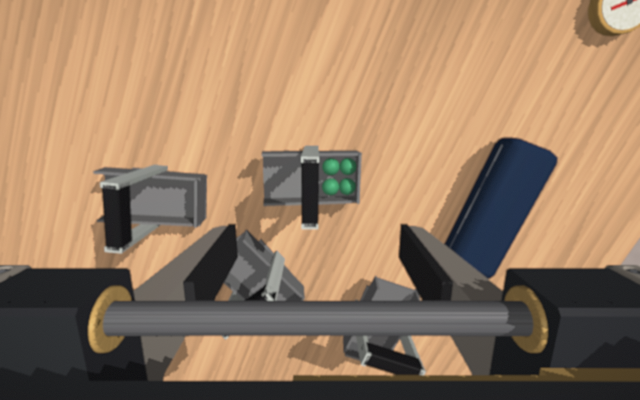

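The wrist view shows the bar at px (311,190) with four beads behind it at (340,176). The bar centre is about (534,-318). I'll go down and grip.

```bash

python3 -m creep '-.25 -.7 0 0 0 0 1;0 0 3 0 0 0 1;0 0 3 0 0 0 1;0 0 3 0 0 0 1;0 0 2 0 0 0 1;0 0 2 0 0 0 1;0 0 1.3 0 0 0 1;0 0 0 0 0 0 1'
python3 -c "
from h import *
delta([534,-318,96],21.7)"
```

```text
t: 3.15
ee_pos: [526.8, -325.9, 94.7]
orientation: [-0.002, 0.562, 0.827, -0.001]
ft_force: [-0.2, -1.0, -0.1]
opening: 92.2
t 3.15 p [ 526.8 -325.9   94.7] tooly az 21.6 tilt(z.) [-0.004  0.001 -1.   ] F [-0.2 -1.  -0.1] open 92.2 q [ 0.82  0.64 -0.43  1.76  0.35  0.82  0.6 ]
shift cm [ 0.47  0.96 -0.14]
turn [-0.003 -0.002 -0.001]
```

```bash

python3 -m creep '.3 .7 0 0 0 0 1;0 0 0 0 0 0 1;0 0 0 0 0 0 1'
python3 -c "
from h import *
delta([534,-318,96],21.7)"
```

```text
t: 3.45
ee_pos: [535.5, -319.4, 97.8]
orientation: [0.001, 0.561, 0.828, 0.0]
ft_force: [-0.1, 0.5, -0.1]
opening: 92.0
t 3.45 p [ 535.5 -319.4   97.8] tooly az 21.8 tilt(z.) [ 0.002 -0.001 -1.   ] F [-0.1  0.5 -0.1] open 92.0 q [ 0.8   0.64 -0.44  1.75  0.35  0.83  0.58]
shift cm [ 0.19 -0.09  0.18]
turn [0.001 0.002 0.002]
```

```bash

python3 -m creep '0 0 0 0 0 0 .2;0 0 0 0 0 0 -.3;0 0 0 0 0 0 -1;0 0 0 0 0 0 -1;0 0 0 0 0 0 -1;0 0 0 0 0 0 -1' 30
python3 -m creep '0 0 0 0 0 0 -1;0 0 0 0 0 0 -1'
python3 -c "
from h import *
delta([534,-318,96],21.7)"
```

```text
t: 4.05
ee_pos: [534.6, -319.5, 96.5]
orientation: [-0.0, 0.561, 0.828, -0.0]
ft_force: [-0.4, 0.3, -0.1]
opening: 45.9
t: 4.25
ee_pos: [534.6, -319.5, 96.5]
orientation: [-0.0, 0.561, 0.828, -0.0]
ft_force: [0.0, -0.9, 0.8]
opening: 30.0
t 4.25 p [ 534.6 -319.5   96.5] tooly az 21.8 tilt(z.) [-0. -0. -1.] F [ 0.  -0.9  0.8] open 30.0 q [ 0.8   0.64 -0.44  1.75  0.35  0.83  0.58]
shift cm [0.16 0.   0.05]
turn [-0.    -0.     0.001]
```

```bash

python3 -m creep '0 0 0 0 0 0 -1;0 0 0 0 0 0 -1;0 0 0 0 0 0 -1;0 0 0 0 0 0 -1'
python3 -m creep '0 0 -.5 0 0 0 -1;0 0 -1 0 0 0 -1;0 0 -2 0 0 0 -1;0 0 -3 0 0 0 -1;0 0 -3 0 0 0 -1;0 0 -2 0 0 0 -1;0 0 -1 0 0 0 -1;0 0 0 0 0 0 -1'
python3 - <<'E'
from h import *
delta([670,180,245],30)
snap('scene','s2')
im=camera('side')[0][200:330,250:460];cv2.imwrite('pics/sd2.png',cv2.resize(im,None,fx=3,fy=3)[:,:,::-1])
E
```

```text
t: 4.65
ee_pos: [534.6, -319.5, 96.6]
orientation: [0.0, 0.561, 0.828, -0.0]
ft_force: [0.2, -1.2, -0.4]
opening: 15.7
t: 5.45
ee_pos: [535.2, -319.8, 223.3]
orientation: [0.001, 0.561, 0.828, -0.0]
ft_force: [0.6, 0.2, -2.4]
opening: 15.7
t 5.45 p [ 535.2 -319.8  223.3] tooly az 21.8 tilt(z.) [ 0.002 -0.002 -1.   ] F [ 0.6  0.2 -2.4] open 15.7 q [ 0.85  0.49 -0.49  1.66  0.26  1.05  0.65]
shift cm [41.41 31.05 -2.23]
turn [ 0.001  0.003 -0.144]
```

View pics/sd2.png

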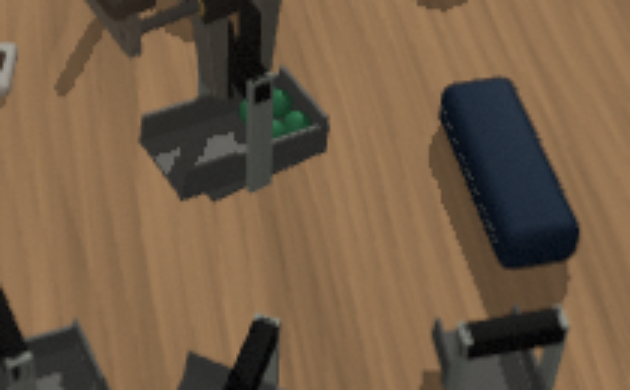

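```bash

python3 -m creep '0 0 0 0 0 -.03 -1;0 0 0 0 0 -.05 -1;0 0 0 0 0 -.04 -1;0 0 0 0 0 -.02 -1;.4 .4 0 0 0 0 -1;.8 .8 0 0 0 0 -1;1.2 1.2 0 0 0 0 -1;1.5 1.6 0 0 0 0 -1'
python3 -m creep '1.9 2 0 0 0 0 -1;2.1 2.2 0 0 0 0 -1;2.1 2.2 0 0 0 0 -1;2.1 2.2 0 0 0 0 -1;2.2 2.2 0 0 0 0 -1;2.2 2.2 0 0 0 0 -1;2.1 2.2 0 0 0 0 -1;2.1 2.2 0 0 0 0 -1'
python3 -m creep '2.1 2.2 0 0 0 0 -1;2.1 2.2 0 0 0 0 -1;2.1 2.2 0 0 0 0 -1;2 2 0 0 0 0 -1;1.8 1.8 0 0 0 0 -1;1.5 1.6 0 0 0 0 -1;1.3 1.4 0 0 0 0 -1;1.1 1.1 0 0 0 0 -1'
python3 -m creep '.8 .8 0 0 0 0 -1;.5 .5 0 0 0 0 -1;.2 .2 0 0 0 0 -1;0 0 0 0 0 0 -1;0 0 0 0 0 0 -1'
python3 - <<'E'
from h import *
delta([687,215.5,181],30)
im=snap('scene','s3')[0]
E
```

```text
t: 6.35
ee_pos: [550.1, -264.4, 221.5]
orientation: [-0.0, 0.502, 0.865, 0.0]
ft_force: [-0.2, 0.5, -2.4]
opening: 15.5
t: 7.15
ee_pos: [617.4, -30.1, 221.8]
orientation: [-0.0, 0.501, 0.866, 0.0]
ft_force: [0.3, -0.0, -2.7]
opening: 15.8
t: 7.95
ee_pos: [673.0, 163.5, 221.6]
orientation: [-0.0, 0.5, 0.866, 0.0]
ft_force: [-0.1, -0.5, -3.3]
opening: 16.1
t: 8.45
ee_pos: [679.4, 179.4, 221.5]
orientation: [0.0, 0.502, 0.865, -0.0]
ft_force: [-0.5, -0.2, -2.8]
opening: 16.2
t 8.45 p [679.4 179.4 221.5] tooly az 29.7 tilt(z.) [-0.    -0.001 -1.   ] F [-0.5 -0.2 -2.8] open 16.2 q [ 0.06  0.65 -0.57  1.45  0.37  1.15 -0.05]
shift cm [2.76 2.45 4.05]
turn [-0.     0.001 -0.005]
```

View pics/s3.png

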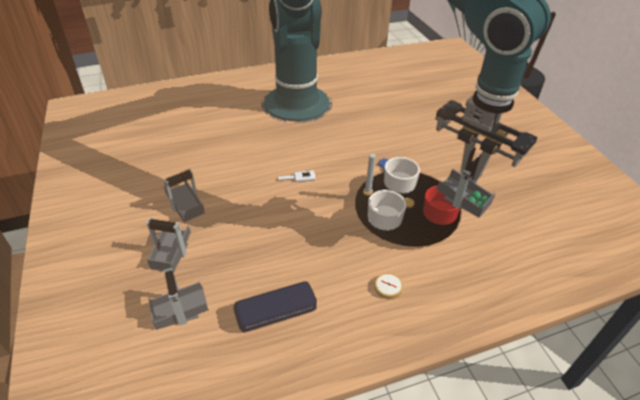

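```bash

python3 -m creep '.4 .4 0 0 0 0 -1;.8 .7 0 0 0 0 -1;.9 .8 0 0 0 0 -1;.5 .4 0 0 0 0 -1;.2 .1 .5 0 0 0 -1;0 0 1 0 0 0 -1;0 0 1 0 0 0 -1;0 0 0 0 0 0 -1'
python3 -m creep '0 0 .8 0 0 0 -1;0 0 .6 0 0 0 -1;0 0 0 0 0 0 -1;0 0 0 0 0 0 -1'
python3 - <<'E'
from h import *
delta([687,215.5,181],30)
im,dp,c,T=snap('scene','s4')
cv2.imwrite('pics/s4c.png',cv2.resize(im[130:250,350:520],None,fx=4.5,fy=4.5)[:,:,::-1])
im,dp,c,T=snap('side','sd4')
cv2.imwrite('pics/sd4c.png',cv2.resize(im[70:190,250:420],None,fx=4.5,fy=4.5)[:,:,::-1])
E
```

```text
t: 9.3
ee_pos: [685.2, 215.3, 193.7]
orientation: [-0.001, 0.502, 0.865, -0.002]
ft_force: [-0.5, -0.8, -2.2]
opening: 15.6
t: 9.7
ee_pos: [686.3, 216.6, 182.4]
orientation: [-0.0, 0.502, 0.865, -0.0]
ft_force: [0.3, -0.0, -2.6]
opening: 15.8
t 9.7 p [686.3 216.6 182.4] tooly az 29.8 tilt(z.) [-0. -0. -1.] F [ 0.3 -0.  -2.6] open 15.8 q [-0.    0.71 -0.55  1.43  0.4   1.11 -0.11]
shift cm [-0.13  0.01  0.14]
turn [-0.    -0.    -0.004]
```

View pics/s4c.png

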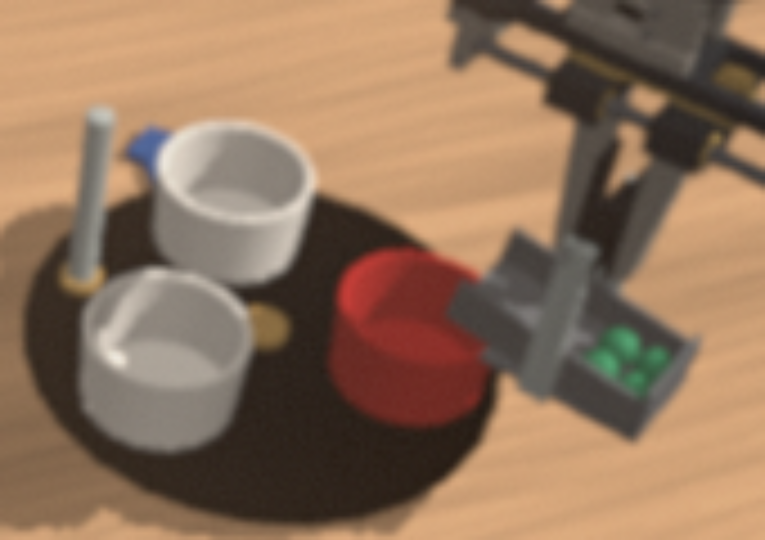

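View pics/sd4c.png

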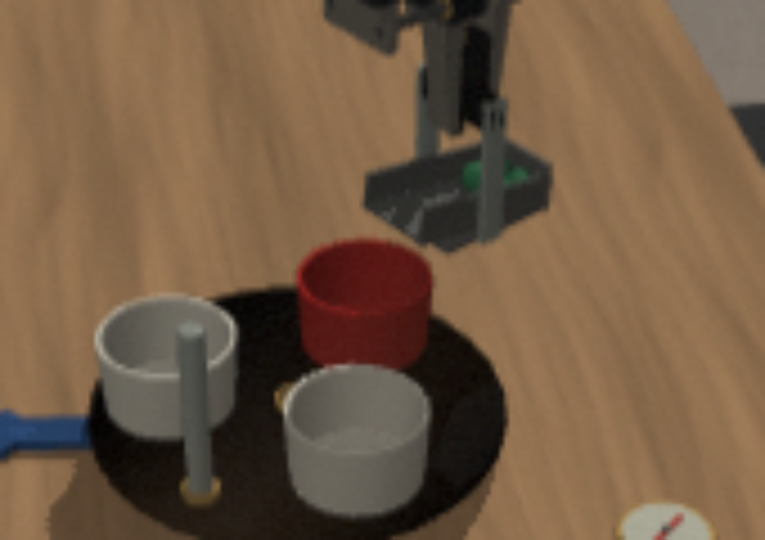

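```bash

python3 -m creep '0 -.4 .05 -.05 0 0 -1;0 -.4 .05 -.05 0 0 -1;0 -.3 .05 -.04 0 0 -1;0 -.23 -.05 -.03 0 0 -1;0 -.23 -.16 -.03 0 0 -1;0 -.23 -.16 -.03 0 0 -1;0 -.23 -.16 -.03 0 0 -1;0 -.23 -.16 -.03 0 0 -1'
python3 - <<'E'
from h import *
delta(None)
im,dp,c,T=snap('side','sd5')
cv2.imwrite('pics/sd5c.png',cv2.resize(im[70:190,250:420],None,fx=4.5,fy=4.5)[:,:,::-1])
E
```

```text
t: 10.6
ee_pos: [665.7, 205.0, 185.7]
orientation: [0.073, 0.496, 0.856, 0.126]
ft_force: [-0.6, 0.2, -1.9]
opening: 15.8
t 10.6 p [665.7 205.  185.7] tooly az 29.8 tilt(z.) [ 0.25   0.142 -0.958] F [-0.6  0.2 -1.9] open 15.8 q [ 0.12  0.56 -0.59  1.73  0.42  0.68 -0.13]
```

View pics/sd5c.png

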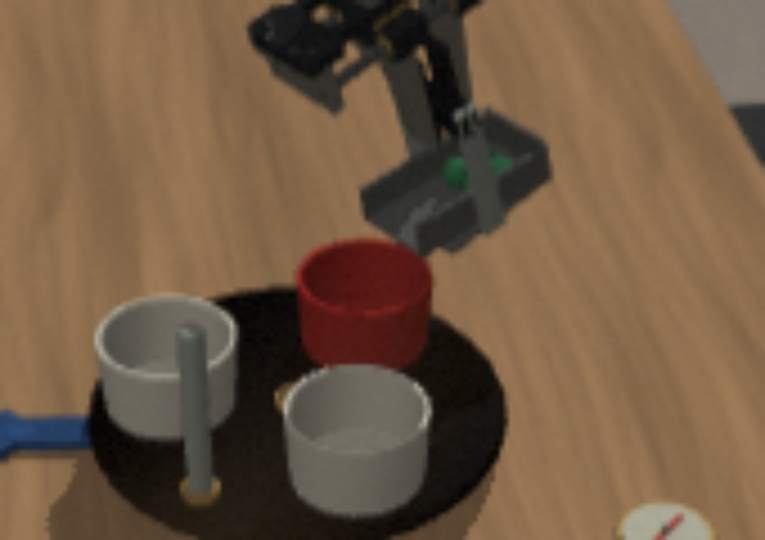

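```bash

python3 -m creep '0 -.23 -.16 -.03 0 0 -1;0 -.23 -.16 -.03 0 0 -1;0 -.23 -.16 -.03 0 0 -1;0 -.23 -.16 -.03 0 0 -1;0 -.23 -.16 -.03 0 0 -1;0 -.23 -.16 -.03 0 0 -1;0 -.23 -.16 -.03 0 0 -1;0 -.23 -.16 -.03 0 0 -1'
python3 -m creep '0 0 0 0 0 0 -1;0 0 0 0 0 0 -1;0 0 0 0 0 0 -1'
python3 - <<'E'
from h import *
delta(None)
im,dp,c,T=snap('side','sd6')
cv2.imwrite('pics/sd6c.png',cv2.resize(im[70:190,250:420],None,fx=4.5,fy=4.5)[:,:,::-1])
im,dp,c,T=snap('scene','s6')
cv2.imwrite('pics/s6c.png',cv2.resize(im[130:250,350:520],None,fx=4.5,fy=4.5)[:,:,::-1])
E
```

```text
t: 11.45
ee_pos: [647.0, 194.2, 190.5]
orientation: [0.132, 0.484, 0.835, 0.227]
ft_force: [-0.3, -0.6, -2.4]
opening: 15.4
t: 11.75
ee_pos: [647.4, 194.5, 190.3]
orientation: [0.132, 0.484, 0.835, 0.227]
ft_force: [0.5, -0.3, -1.7]
opening: 15.4
t 11.75 p [647.4 194.5 190.3] tooly az 29.8 tilt(z.) [ 0.439  0.251 -0.863] F [ 0.5 -0.3 -1.7] open 15.4 q [ 0.19  0.46 -0.59  1.95  0.45  0.3  -0.17]
```

View pics/sd6c.png

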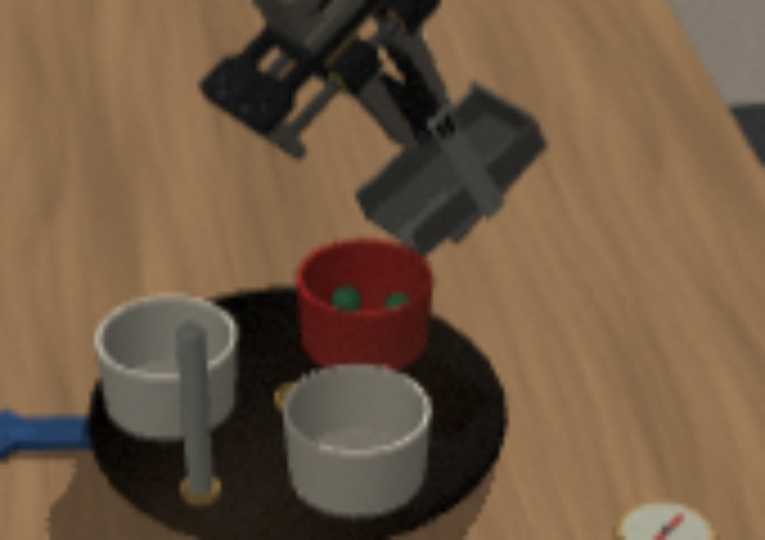

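View pics/s6c.png

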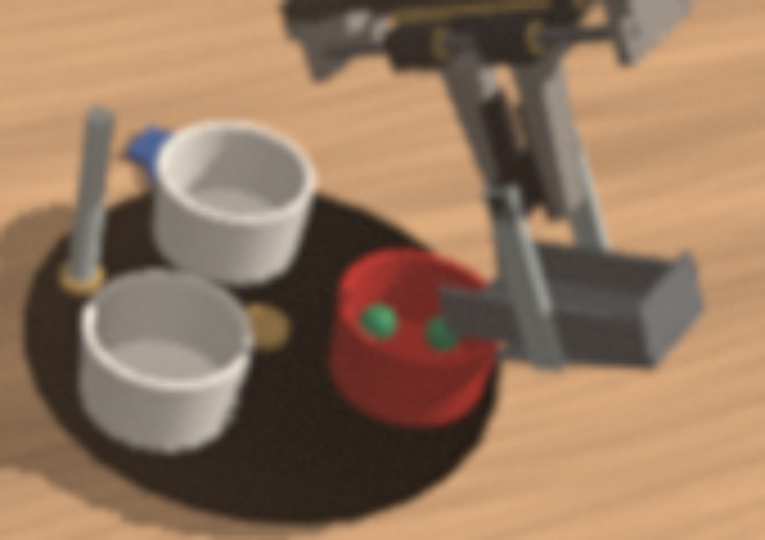

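Two beads are visible in the red jar and the scoop is empty. I'll lift clear and level the scoop, then count the beads.

```bash

python3 -m creep '0 .5 -.9 0 0 0 -1;0 1 -1.7 0 0 0 -1;0 1 -1.7 0 0 0 -1;0 .5 -.9 0 0 0 -1;0 0 0 .1 0 0 -1;0 0 0 .1 0 0 -1;0 0 0 .1 0 0 -1;0 0 0 .1 0 0 -1'
python3 -m creep '0 1 0 .1 0 0 -1;0 2 0 .03 0 0 -1;0 3 0 0 0 0 -1;0 3 0 0 0 0 -1;0 1.5 0 0 0 0 -1;0 0 0 0 0 0 -1;0 0 0 0 0 0 -1'
python3 - <<'E'
from h import *
delta([535,-319,230],22)
for n,w in(('side',(70,190,250,420)),('scene',(130,250,350,520))):
    im,dp,c,T=snap(n,n+'7')
    cv2.imwrite(f'pics/{n}7c.png',cv2.resize(im[w[0]:w[1],w[2]:w[3]],None,fx=4.5,fy=4.5)[:,:,::-1])
E
```

```text
t: 12.65
ee_pos: [646.7, 193.6, 250.7]
orientation: [0.032, 0.501, 0.863, 0.055]
ft_force: [0.6, 0.4, -2.7]
opening: 15.6
t: 13.35
ee_pos: [737.0, 246.1, 251.1]
orientation: [-0.001, 0.501, 0.865, -0.0]
ft_force: [-0.4, -0.3, -2.7]
opening: 15.4
t 13.35 p [737.  246.1 251.1] tooly az 29.8 tilt(z.) [-0.001  0.    -1.   ] F [-0.4 -0.3 -2.7] open 15.4 q [-0.04  0.77 -0.6   1.18  0.42  1.31 -0.09]
shift cm [-38.99 -45.62   2.13]
turn [-0.001 -0.001  0.136]
```

View pics/side7c.png

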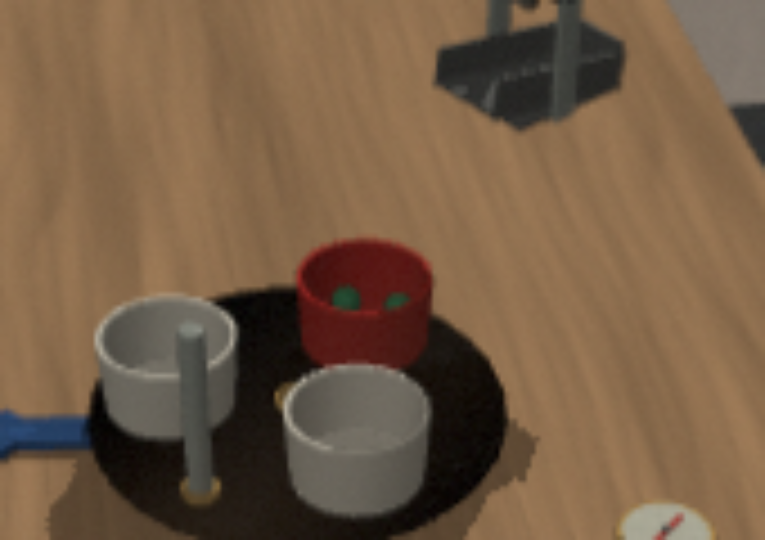

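View pics/scene7c.png

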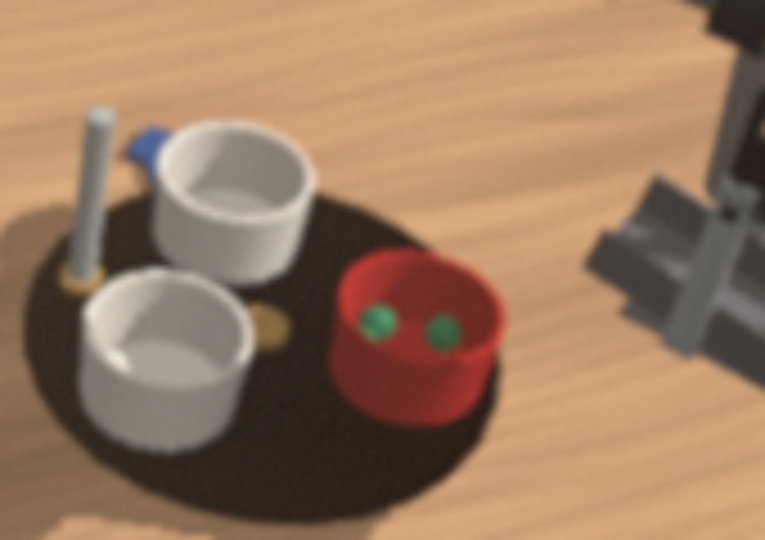

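```bash

python3 - <<'E'
from h import *
snap('wrist','w8')
E
```

```text
(no output)
```

View pics/w8.png

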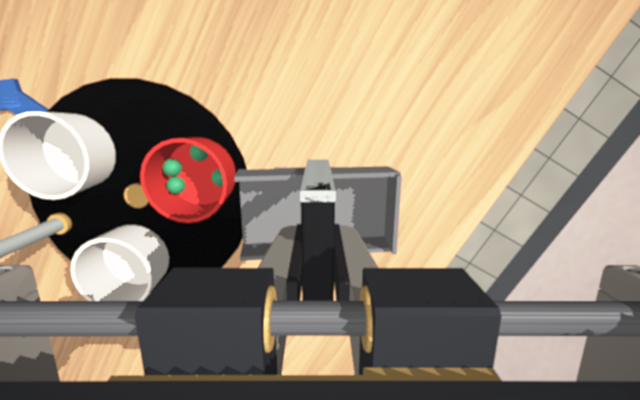

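The wrist view shows all four beads in the red jar, at (172,166), (175,185), (198,152) and (216,178). The scoop at (320,210) is empty. I'll check for clear bench space below it.

```bash

python3 - <<'E'
from h import *
im,dp,c,T=load('wrist','w8')
print(onplane(c,T,[(600,60),(480,240),(450,290),(360,120),(240,180)],0).round(0))
delta([737,246,98],30)
E
```

```text
[[954. 514.   0.]
 [970. 269.   0.]
 [979. 190.   0.]
 [752. 322.   0.]
 [659. 185.   0.]]
t 13.5 p [737.1 245.3 252.1] tooly az 29.8 tilt(z.) [ 0. -0. -1.] F [ 0.1  0.8 -1.5] open 15.6 q [-0.04  0.77 -0.6   1.18  0.42  1.31 -0.09]
shift cm [ 0.07  0.03 15.41]
turn [-0.     0.    -0.004]
```

```bash

python3 -m creep '0 0 1.5 0 0 0 -1;0 0 3 0 0 0 -1;0 0 3 0 0 0 -1;0 0 3 0 0 0 -1;0 0 2 0 0 0 -1;0 0 1.2 0 0 0 -1;0 0 .6 0 0 0 -1;0 0 0 0 0 0 -1'
python3 -m creep '0 0 .3 0 0 0 -1;0 0 .3 0 0 0 -1;0 0 0 0 0 0 -1;0 0 0 0 0 0 -1'
python3 -c "
from h import *
delta([737,246,96.5],30)"
```

```text
t: 14.3
ee_pos: [737.5, 246.1, 108.5]
orientation: [-0.0, 0.502, 0.865, -0.0]
ft_force: [-0.8, -0.6, -2.1]
opening: 15.6
t: 14.7
ee_pos: [737.7, 246.1, 103.1]
orientation: [0.0, 0.502, 0.865, 0.0]
ft_force: [-0.4, 0.1, -2.2]
opening: 15.6
t 14.7 p [737.7 246.1 103.1] tooly az 29.8 tilt(z.) [ 0.001  0.    -1.   ] F [-0.4  0.1 -2.2] open 15.6 q [-0.05  0.89 -0.55  1.3   0.48  1.08 -0.14]
shift cm [ 0.02 -0.06  0.66]
turn [ 0.     0.    -0.004]
```

```bash

python3 -m creep '0 0 .3 0 0 0 -1;0 0 .2 0 0 0 -1;0 0 0.1 0 0 0 -1;0 0 0 0 0 0 -1;0 0 0 0 0 0 -1'
python3 -c "
from h import *
delta([737,246,96.5],30)"
```

```text
t: 15.2
ee_pos: [737.5, 246.0, 96.6]
orientation: [-0.0, 0.502, 0.865, -0.0]
ft_force: [0.8, -0.2, -1.6]
opening: 15.9
t 15.2 p [737.5 246.   96.6] tooly az 29.8 tilt(z.) [-0. -0. -1.] F [ 0.8 -0.2 -1.6] open 15.9 q [-0.06  0.9  -0.55  1.3   0.48  1.07 -0.14]
shift cm [ 0.02 -0.04  0.01]
turn [-0.     0.    -0.004]
```

```bash

python3 -m creep '0 0 .1 0 0 0 -1;0 0 0 0 0 0 -1;0 0 0 0 0 0 -1'
python3 -m creep '0 0 0 0 0 0 -.5;0 0 0 0 0 0 -.3;0 0 0 0 0 0 0;0 0 0 0 0 0 .5;0 0 0 0 0 0 1;0 0 0 0 0 0 1;0 0 0 0 0 0 1;0 0 0 0 0 0 1'
python3 -m creep '0 0 -1 0 0 0 1;0 0 -3 0 0 0 1;0 0 -4 0 0 0 1;0 0 -4 0 0 0 1;0 0 -2 0 0 0 1;0 0 0 0 0 0 1'
python3 - <<'E'
from h import *
delta([496,37,200],30)
snap('scene','s9');snap('wrist','w9')
E
```

```text
t: 15.5
ee_pos: [737.5, 246.0, 96.6]
orientation: [0.0, 0.502, 0.865, -0.0]
ft_force: [-3.0, -1.9, 6.1]
opening: 15.7
t: 16.3
ee_pos: [737.5, 246.0, 95.6]
orientation: [-0.0, 0.502, 0.865, -0.0]
ft_force: [0.0, 0.1, -0.1]
opening: 76.8
t: 16.9
ee_pos: [739.1, 247.2, 241.5]
orientation: [0.002, 0.502, 0.865, 0.003]
ft_force: [0.5, -0.9, -0.9]
opening: 92.1
t 16.9 p [739.1 247.2 241.5] tooly az 29.8 tilt(z.) [ 0.008  0.003 -1.   ] F [ 0.5 -0.9 -0.9] open 92.1 q [-0.04  0.77 -0.59  1.2   0.42  1.28 -0.1 ]
shift cm [ -6.17 -31.57   3.9 ]
turn [ 0.008  0.001 -0.004]
```

View pics/s9.png

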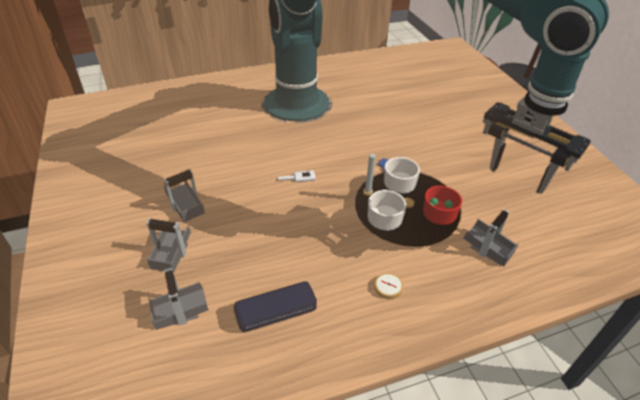

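View pics/w9.png

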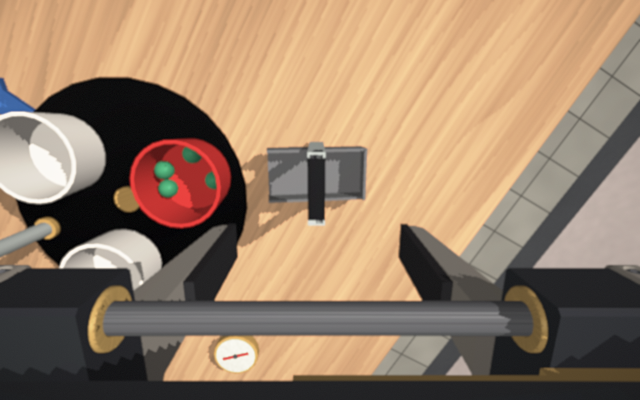

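```bash

python3 -m creep '-.5 -2 0 0 0 0 1;-.9 -4.5 0 0 0 0 1;-.9 -4.5 0 0 0 0 1;-.9 -4.5 0 0 0 0 1;-.9 -4.5 0 0 0 0 1;-.9 -4.5 0 0 0 0 1;-.8 -4 0 0 0 0 1;-.4 -2 0 0 0 0 1'
python3 -m creep '0 0 0 0 0 0 1;0 0 0 0 0 0 1;0 0 0 0 0 0 1'
python3 - <<'E'
from h import *
delta([496,37,200],30)
im,dp,c,T=snap('wrist','w10')
E
```

```text
t: 17.8
ee_pos: [500.0, 37.7, 233.8]
orientation: [-0.002, 0.503, 0.864, -0.002]
ft_force: [0.2, -0.0, -1.2]
opening: 91.8
t: 18.1
ee_pos: [504.1, 41.6, 235.3]
orientation: [-0.0, 0.501, 0.865, 0.0]
ft_force: [0.7, -1.1, -0.6]
opening: 91.9
t 18.1 p [504.1  41.6 235.3] tooly az 29.8 tilt(z.) [-0.     0.001 -1.   ] F [ 0.7 -1.1 -0.6] open 91.9 q [ 0.45  0.32 -0.71  1.92  0.25  0.99  0.15]
shift cm [-0.   -0.94  3.53]
turn [ 0.    -0.001 -0.003]
```

View pics/w10.png

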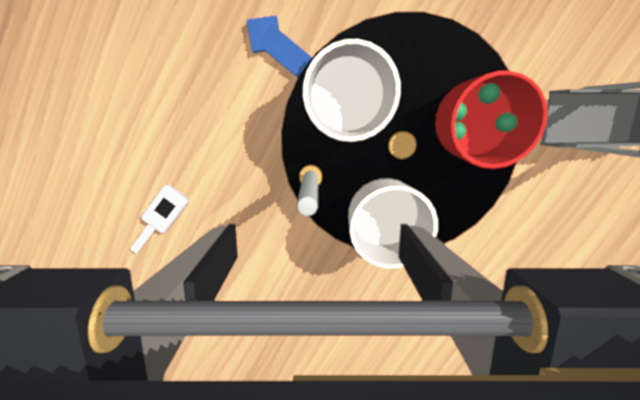

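Clear view here: post top (307,206), hub (403,145), red rim centre about (497,119), pointer tip about (262,19). I'll compute the final geometry from these.

```bash

python3 - <<'E'
from h import *
im,dp,c,T=load('wrist','w10')
u,v,P=cloud(c,T,dp)
hsv=cv2.cvtColor(im,cv2.COLOR_RGB2HSV)[v,u].astype(int)
s=(P[:,2]>141)&(P[:,2]<152)&(np.linalg.norm(P[:,:2]-[500,37],axis=1)<25)
print('post top',P[s].mean(0),s.sum(),np.ptp(P[s],axis=0), 'px',u[s].mean(),v[s].mean())
red=((hsv[:,0]<8)|(hsv[:,0]>172))&(hsv[:,1]>150)&(hsv[:,2]>60)
q=P[red&(P[:,2]>73)&(P[:,2]<80)][:,:2]
A=np.c_[2*q,np.ones(len(q))]; x=np.linalg.lstsq(A,(q**2).sum(1),rcond=None)[0]; print('red rim',x[:2],np.sqrt(x[2]+x[0]**2+x[1]**2),len(q))
bk=(hsv[:,2]<50)&(P[:,2]>20)&(P[:,2]<32)&(np.linalg.norm(P[:,:2]-[565,115],axis=1)<150)
print('disc',cv2.minEnclosingCircle(P[bk][:,:2].astype(np.float32)))
print('hub px',onplane(c,T,[(403,145)],30),'foot',onplane(c,T,[(311,174)],28))
bl=(hsv[:,0]>100)&(hsv[:,0]<125)&(hsv[:,1]>130)&(hsv[:,2]>80)&(P[:,2]<15)&(P[:,0]<480)&(P[:,0]>330)&(abs(P[:,1]-140)<70)
q=P[bl][:,:2]; q=onplane(c,T,np.c_[u,v][bl],8)[:,:2]
ax=np.array([565,115.])
d=np.linalg.norm(q-ax,axis=1);print(d.min(),d.max())
for lo in range(130,212,10):
    w=(d>=lo)&(d<lo+10)
    if w.sum()>4: print(lo,w.sum(),q[w].mean(0).round(1),(np.degrees(np.arctan2(*(q[w]-ax).T[::-1]))%360).round(1)[[0,-1]], 'mid',np.mean([f(np.degrees(np.arctan2(*(q[w]-ax).T[::-1]))%360) for f in(np.min,np.max)]).round(1))
i=d.argmax();print('tip',q[i])
E
```

```text
post top [496.44394145  39.33499796 144.84846554] 324 [15.14316341 15.63132856  6.02347886] px 306.7962962962963 204.52777777777777
red rim [617.44651473 177.80774364] 41.6341444589445 1365
disc ((565.2019653320312, 117.34272766113281), 129.8779296875)
hub px [[566.93733388 117.79044032  30.        ]] foot [[496.72244241  40.55665924  28.        ]]
132.60785729826463 205.82497812488754
130 157 [430.4 136.1] [166.4 175.7] mid 171.2
140 218 [421.9 137.2] [167.  175.8] mid 171.3
150 222 [411.9 138.5] [167.5 175.4] mid 171.3
160 226 [402. 140.] [167.4 175.4] mid 171.3
170 240 [391.9 141.2] [166.9 174.8] mid 171.5
180 365 [382.2 142.7] [165.9 177.4] mid 171.4
190 246 [373.1 144.4] [166.3 176.1] mid 171.1
200 50 [365.  144.9] [169.6 173.3] mid 171.4
tip [361.44279686 145.46943826]
```

```bash

python3 -m creep '.2 -.8 0 0 0 0 1;0 0 2 0 0 0 1;0 0 2.5 0 0 0 1;0 0 2.5 0 0 0 1;0 0 2 0 0 0 1;0 0 1.2 0 0 0 1;0 0 .5 0 0 0 1;0 0 0 0 0 0 1'
python3 -m creep '0 0 0 0 0 0 1;0 0 0 0 0 0 1'
python3 -c "
from h import *
delta([496.4,39.3,128],30)"
```

```text
t: 18.95
ee_pos: [495.5, 38.8, 128.5]
orientation: [-0.0, 0.501, 0.865, -0.0]
ft_force: [-0.3, -0.7, 0.7]
opening: 91.9
t: 19.15
ee_pos: [496.3, 38.6, 129.5]
orientation: [0.001, 0.502, 0.865, 0.0]
ft_force: [0.4, -0.0, 0.1]
opening: 91.6
t 19.15 p [496.3  38.6 129.5] tooly az 29.8 tilt(z.) [ 0.002 -0.    -1.   ] F [ 0.4 -0.   0.1] open 91.6 q [ 0.38  0.46 -0.63  2.03  0.38  0.77  0.03]
shift cm [0.06 0.05 0.15]
turn [ 0.001  0.001 -0.004]
```

```bash

python3 -m creep '0 0 .1 0 0 0 .5;0 0 0 0 0 0 0;0 0 0 0 0 0 -.5;0 0 0 0 0 0 -1;0 0 0 0 0 0 -1;0 0 0 0 0 0 -1;0 0 0 0 0 0 -1;0 0 0 0 0 0 -1' 25
python3 -m creep '0 0 0 0 0 0 -1;0 0 0 0 0 0 -1;0 0 0 0 0 0 -1;0 0 0 0 0 0 -1'
python3 - <<'E'
from h import *
delta(None)
# arc rows in tool axes, yaw const 29.8
ax=np.array([565.4,117.5]);p=np.array([496.4,39.3]);r=np.linalg.norm(p-ax);a0=np.arctan2(*(p-ax)[::-1]);print(r,np.degrees(a0)%360)
a=np.radians(29.8);Y=np.array([np.cos(a),np.sin(a)]);X=np.array([-np.sin(a),np.cos(a)])
n=20;ang=a0+np.radians(123.6)*np.linspace(0,1,n+1);r=105
Q=ax+r*np.c_[np.cos(ang),np.sin(ang)]
for i in range(n):
    d=Q[i+1]-Q[i];print(i,(d@X/10).round(2),(d@Y/10).round(2),Q[i+1].round(0))
E
```

```text
t: 19.95
ee_pos: [495.6, 38.5, 127.6]
orientation: [-0.0, 0.502, 0.865, -0.0]
ft_force: [-0.0, 0.2, -0.3]
opening: 29.9
t: 20.35
ee_pos: [496.0, 39.0, 127.7]
orientation: [0.0, 0.501, 0.865, 0.001]
ft_force: [2.4, 2.7, -1.8]
opening: 15.4
t 20.35 p [496.   39.  127.7] tooly az 29.8 tilt(z.) [ 0.001  0.001 -1.   ] F [ 2.4  2.7 -1.8] open 15.4 q [ 0.38  0.46 -0.63  2.03  0.39  0.77  0.03]
104.28921324854264 228.57633437499737
0 -1.05 0.42 [505.  32.]
1 -1.0 0.53 [514.  26.]
2 -0.94 0.64 [525.  21.]
3 -0.86 0.73 [535.  17.]
4 -0.78 0.82 [546.  14.]
5 -0.68 0.9 [557.  13.]
6 -0.58 0.97 [569.  13.]
7 -0.48 1.03 [580.  14.]
8 -0.36 1.07 [591.  16.]
9 -0.25 1.11 [602.  19.]
10 -0.12 1.13 [612.  24.]
11 -0.0 1.13 [622.  29.]
12 0.12 1.13 [631.  36.]
13 0.24 1.11 [640.  43.]
14 0.36 1.07 [647.  52.]
15 0.47 1.03 [654.  61.]
16 0.58 0.97 [659.  71.]
17 0.68 0.9 [664.  81.]
18 0.77 0.83 [667.  92.]
19 0.86 0.74 [669. 103.]
```

```bash

python3 -m creep '-.35 .13 0 0 0 0 -1;-.7 .29 0 0 0 0 -1;-1 .53 0 0 0 0 -1;-.94 .64 0 0 0 0 -1;-.86 .73 0 0 0 0 -1;0 0 0 0 0 0 -1'
python3 -c "
from h import *
delta([535,17,127.7],29.8)"
```

```text
t: 20.95
ee_pos: [537.2, 16.7, 127.7]
orientation: [0.0, 0.502, 0.865, 0.001]
ft_force: [2.0, 5.4, -0.4]
opening: 15.5
t 20.95 p [537.2  16.7 127.7] tooly az 29.7 tilt(z.) [ 0.002  0.002 -1.   ] F [ 2.   5.4 -0.4] open 15.5 q [ 0.39  0.52 -0.61  1.94  0.4   0.81  0.08]
shift cm [ 0.13 -0.18  0.  ]
turn [ 0.003 -0.001 -0.001]
```

```bash

python3 -m creep '-.4 .5 0 0 0 0 -1;-.6 .9 0 0 0 0 -1;-.58 .97 0 0 0 0 -1;-.48 1.03 0 0 0 0 -1;-.36 1.07 0 0 0 0 -1;-.25 1.11 0 0 0 0 -1;0 0 0 0 0 0 -1'
python3 -c "
from h import *
delta([602,19,127.7],29.8)
p=np.array(read_state()['ee_pos'][:2])-[565.4,117.5];print(np.linalg.norm(p),np.degrees(np.arctan2(p[1],p[0])))"
```

```text
t: 21.65
ee_pos: [599.4, 19.1, 127.7]
orientation: [0.002, 0.502, 0.865, -0.0]
ft_force: [2.0, -5.7, 2.2]
opening: 15.4
t 21.65 p [599.4  19.1 127.7] tooly az 29.7 tilt(z.) [ 0.003 -0.002 -1.   ] F [ 2.  -5.7  2.2] open 15.4 q [ 0.35  0.6  -0.59  1.79  0.42  0.88  0.09]
shift cm [-0.14  0.22  0.  ]
turn [ 0.001  0.003 -0.002]
104.11366695422255 -70.92307099979169
```

```bash

python3 -m creep '-.25 .7 0 0 0 0 -1;-.12 1.1 0 0 0 0 -1;0 1.13 0 0 0 0 -1;.12 1.13 0 0 0 0 -1;.24 1.1 0 0 0 0 -1;.36 1.07 0 0 0 0 -1;.3 .7 0 0 0 0 -1;0 0 0 0 0 0 -1'
python3 -c "
from h import *
delta([669.4,103.3,127.7],29.8)
p=np.array(read_state()['ee_pos'][:2])-[565.4,117.5];print(np.linalg.norm(p),np.degrees(np.arctan2(p[1],p[0])))"
```

```text
t: 22.45
ee_pos: [654.6, 63.4, 127.7]
orientation: [0.0, 0.501, 0.866, 0.001]
ft_force: [2.5, -0.5, 1.5]
opening: 15.2
t 22.45 p [654.6  63.4 127.7] tooly az 29.9 tilt(z.) [ 0.002  0.001 -1.   ] F [ 2.5 -0.5  1.5] open 15.2 q [ 0.25  0.68 -0.57  1.64  0.43  0.95  0.05]
shift cm [2.73 3.27 0.01]
turn [ 0.002 -0.     0.002]
104.38414564577833 -31.24650692111104
```

```bash

python3 -m creep '.4 .75 0 0 0 0 -1;.65 .85 0 0 0 0 -1;.75 .8 0 0 0 0 -1;.55 .55 0 0 0 0 -1;.3 .27 0 0 0 0 -1;0 0 0 0 0 0 -1;0 0 0 0 0 0 -1'
python3 - <<'E'
from h import *
delta([669.4,103.3,127.7],29.8)
p=np.array(read_state()['ee_pos'][:2])-[565.4,117.5];print(np.linalg.norm(p),np.degrees(np.arctan2(p[1],p[0])))
for n in('scene','side','wrist'): 
    im,dp,c,T=snap(n,n+'11')
    u,v,P=cloud(c,T,dp); hsv=cv2.cvtColor(im,cv2.COLOR_RGB2HSV)[v,u].astype(int)
    red=((hsv[:,0]<8)|(hsv[:,0]>172))&(hsv[:,1]>150)&(hsv[:,2]>60)
    q=P[red&(P[:,2]>73)&(P[:,2]<80)][:,:2]
    if len(q)<10: continue
    A=np.c_[2*q,np.ones(len(q))]; x=np.linalg.lstsq(A,(q**2).sum(1),rcond=None)[0]; d=x[:2]-[565.4,116.5]
    print(n,'red rim',x[:2],np.sqrt(x[2]+x[0]**2+x[1]**2),len(q),np.degrees(np.arctan2(d[1],d[0])))
E
```

```text
t: 23.15
ee_pos: [668.7, 101.1, 127.8]
orientation: [0.0, 0.501, 0.865, 0.001]
ft_force: [4.6, -0.4, 0.2]
opening: 15.5
t 23.15 p [668.7 101.1 127.8] tooly az 29.8 tilt(z.) [ 0.001  0.001 -1.   ] F [ 4.6 -0.4  0.2] open 15.5 q [ 0.18  0.71 -0.57  1.59  0.44  0.97 -0.  ]
shift cm [0.16 0.17 0.01]
turn [ 0.001 -0.     0.   ]
104.58288280908691 -9.023725250836675
scene red rim [488.11121161 127.0806865 ] 40.43070705734215 65 172.20477395587454
side red rim [486.27408743 129.08021989] 41.366895210405744 99 170.9661625496903
wrist red rim [488.149174   131.53667764] 41.38678024022563 1853 168.98525099195248
```

View pics/scene11.png

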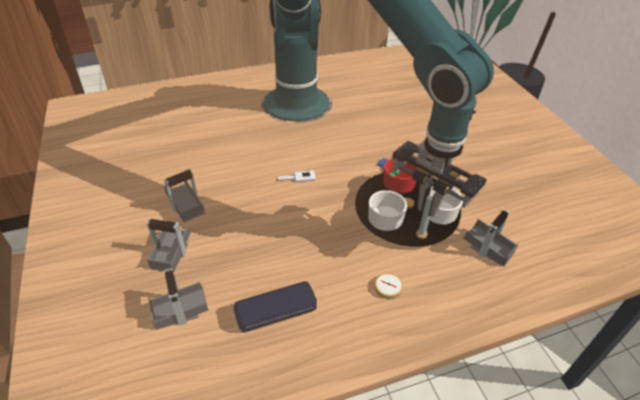

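View pics/wrist11.png

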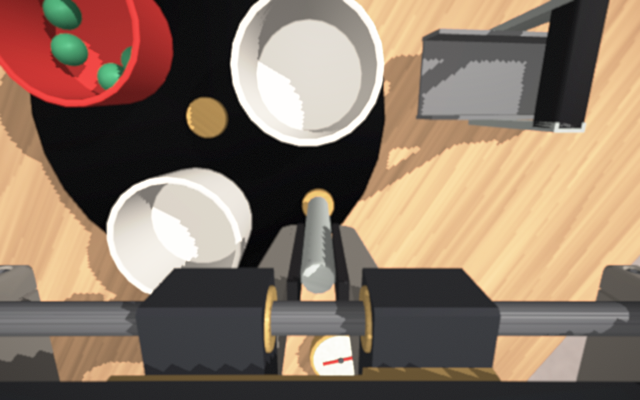

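View pics/side11.png

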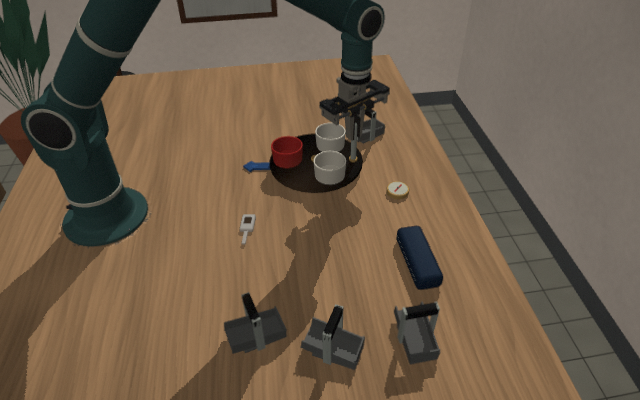

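The red jar is at about 171° and the pointer at about 172.2°, so it's already within tolerance. I'll make a small trim, let it settle, and check once more.

```bash

python3 -m creep '.1 .08 0 0 0 0 -1;.05 .04 0 0 0 0 -1;0 0 0 0 0 0 -1;0 0 0 0 0 0 -1;0 0 0 0 0 0 -1;0 0 0 0 0 0 -1;0 0 0 0 0 0 -1;0 0 0 0 0 0 -1' 30
python3 - <<'E'
from h import *
delta([669.4,103.3,127.7],29.8)
p=np.array(read_state()['ee_pos'][:2])-[565.4,117.5];print(np.linalg.norm(p),np.degrees(np.arctan2(p[1],p[0])),abs(read_state()['qvel']).max())
im=snap('scene','s12')[0];cv2.imwrite('pics/s12c.png',cv2.resize(im[130:270,350:530],None,fx=4,fy=4)[:,:,::-1])
E
```

```text
t: 24.1
ee_pos: [668.8, 102.1, 127.8]
orientation: [0.0, 0.502, 0.865, 0.0]
ft_force: [4.6, -0.2, -0.5]
opening: 15.7
t 24.1 p [668.8 102.1 127.8] tooly az 29.8 tilt(z.) [ 0.001  0.    -1.   ] F [ 4.6 -0.2 -0.5] open 15.7 q [ 0.18  0.71 -0.57  1.59  0.44  0.97 -0.01]
shift cm [0.08 0.11 0.01]
turn [ 0.001  0.    -0.   ]
104.57224085786515 -8.488720887849599 0.002028266811878483
```

View pics/s12c.png

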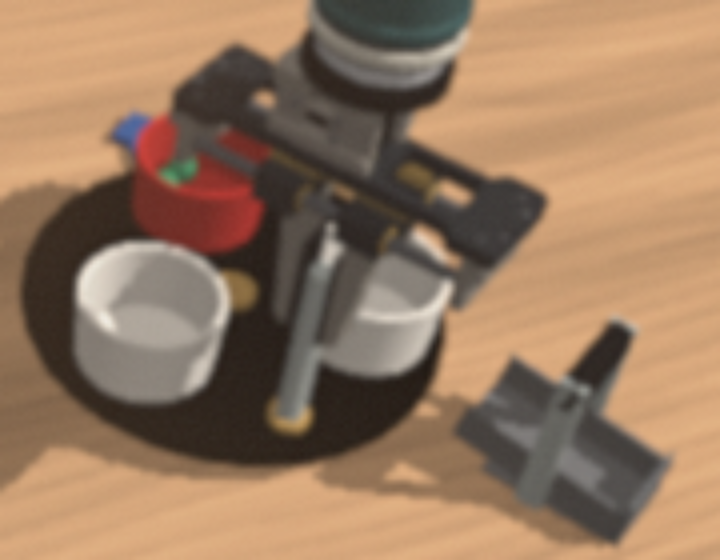

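The red jar sits over the pointer, the post is gripped, the scoop is upright, and the arm is still. Handing in.

```bash
python3 -c "
from rig import finish_job;print(finish_job())"
```

```text
the job is handed in; nothing more can be done
None
```

I emptied the leftmost scoop, the one with the four beads, into the red jar and set it upright on clear bench beyond the carousel. I then gripped the post, turned the carousel about 123° counter-clockwise, and handed in at about 24 s while still holding the post. The hand-in reports no verdict, so the result rests on my own last checks:

- **Beads:** the wrist camera showed four beads in the red jar after the pour. Four were still there when I looked again before gripping the post. After the turn, part of the jar was out of the wrist view, but four beads still showed at least in part.
- **Scoop:** empty, upright and let go in the last pictures.
- **Red jar against the pointer:** the post's position puts the jar at about 171.5°, against 172.2° for the pointer, where 8° is allowed. Before a final trim of about 0.5°, the scene, side and wrist cameras gave 172°, 171° and 169–170°. They disagree by up to 3°, and all are within tolerance.
- **Post grip:** the fingers were closed at 15.7 mm on the 16 mm post, with the grip set to 30 N. The arm was at rest, with joint speeds near 0.002 rad/s.
- **Car key, compass and glasses case:** they look unmoved in the last wide pictures; I did not measure their positions again.

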